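Wedge the harmonium keyboard level

TASK

The low end of the harmonium keyboard on the bench needs packing up. Take the thick wooden wedge, push its thin end in under the middle of the low end between the two short feet, until the bubble of the spirit level on the keyboard rests between the two lines, and leave the wedge in there flat on the bench. Leave the thin wedge of the same outline where it lies.

Things in the scene. Friction and masses are not known exactly. Their poses are not given: they have to be found in the camera images.
- stand: Fixed stand; the red keyboard frame (335 x 220 x 22 mm, 0.75 kg) swings up freely on its pivot. Origin: on the bench under the middle of the frame's low edge (lip); +x: level, inward to the pivot 320 mm off; y along the lip. Lip underside 14 mm over the bench now, 28 when level (frame top 50). Feet 25 mm wide at y +-95, x 20. Keys and level over 60 mm in, up to 33 mm above the frame.
- bubble (a joint): Pale bubble, 14 mm long, in the green vial of the aluminium level on the frame: place along the stand's +x, m. 0 = middle (level). +0.027 (pivot side) at the start, falling 1.9 mm per mm of lip lift; negative = lip too high. Two black lines stand 13.5 mm either side of the middle: between them within about +-0.0055.
- wedge_mid (a point): Thick loose wooden wedge, 0.1 kg, 170 mm long (x), 36 wide (y), flat below, top sloping from 44 mm high at the thick end (-x) to 4 mm at the thin end (+x). Point: half-way along and across, 12 mm above its underside. Frame level with this point about 21 mm past the stand's origin along its +x; 10 mm of push moves the bubble 4.4 mm. Friction keeps it in when released.
- thin_wedge_mid (a point): Thin wedge: same wood, length and width (170 x 36 mm), but 16 mm high at its thick end (-x), 4 mm at the thin end (+x): too thin for the job, leave it alone. Point half-way along and across, 5 mm above its underside. Lies on either side of the thick one.
Mind the look-alikes: they are no part of the job. What is shaped like the part that bears wedge_mid but blue is not meant.

How it is judged:
By the outcome, as a careful person would: the job done as asked, in the order asked, and still so for the second after the job is handed in, with the robot touching nothing.
It also fails if it takes over 48 s, if anything falls off the work surface, if the arm or the gripper's body presses on something with over 40 N, if the wrist force passes 120 N, or if a joint passes its speed limit or range.

ROBOT

A 6-joint arm with a two-finger parallel gripper is mounted at the origin on the work surface. World frame = base frame: x ahead of the robot, y to its left, z up, the work surface at z = 0. Lengths are in m, angles in degrees, forces in N, time in s.
With the tool pointing down it reaches from about 0.375 to 0.9 m from the base axis. Payload 3.1 kg.
Tool frame: the origin (TCP) lies between the finger pads; the fingertips stand 22 mm ahead of it and the grasp point (between the pads) lies 3 mm ahead of it; y points along the fingers, x is the direction in which the jaws open and shut, and the axes are right-handed (so a half turn about y gives the same grasp; the last joint's range is limited). The gripper opens to 87 mm and grips with 3 to 60 N. Pads are 19 mm wide; open, the fingers measure 117 mm over their backs; the gripper's body (75 mm by 190 mm) begins 51 mm behind the grasp point.
Start: joints at [66.836, 30.224, 82.088, -0, 67.689, -10.227], TCP at [0.14, 0.609, 0.245] pointing down, gripper open.
Joint ranges: [-176.69, 176.69], [-43.24, 126.21], [12.49, 139.97], [-82, 262], [0, 151.66], [-163.58, 163.58]. Speed limits (degrees/s): [159.86, 159.86, 180, 180, 180, 180].

INTERFACE

Orientations are given as a 3x3 rotation matrix whose columns are the frame's x, y, z axes.
In Python, from rig import bot, imaging, workorder gives the robot as it stands. The module is installed in compiled form; this text tells all that it offers.
- The arm moves only by the tool drive_tool, never from a script. Its argument "commands" is a list of rows, each an object of numbers: "dx", "dy", "dz": the shift along the tool's x, y, z normalised to -1 to 1, where 1 is 4 cm; "wx", "wy", "wz": the turn, a rotation vector about the tool's x, y, z normalised to -1 to 1, where 1 is pi/2 rad; "grip": the finger opening in mm, from 0 to 87. In form: [{"dx": .., "dy": .., "dz": .., "wx": .., "wy": .., "wz": .., "grip": ..}, ...]. A call has 1 to 8 rows; each row shifts and turns the commanded pose from where the row before left it, along the tool's axes as they then stand; what a row does not reach is not made up. A row lasts 1/8 s, in which the tool goes at most 62.5 mm and 10.7 degrees, less where a joint would pass 70% of its speed; a pose out of reach is approached as far as the arm can. A call with a number of a shift or a turn outside -1 to 1 is refused whole. A call with a gripper value outside its range is refused whole. The fingers move at their own pace and stop on an object; the grip force is fixed at half the most. Time passes only in rows, so rows that do not move let the fingers close. It gives the time, the measured TCP pose, the force and the opening at its end, in the units of the state.
- bot.read_state(): the state, without advancing time (a new reading comes with each control period).
- imaging.capture(name): name is "scene" or "top" or "wrist"; returns (picture, depth): 384x512x3 uint8, red, green, blue; 384x512 float32, m along the optical axis (not along the pixel's ray), 0 where there is no reading.
- imaging.get_calibration(name): a dict with "mtx" (3x3 intrinsics, pixels), "world_to_cam" (4x4, takes a point from world to camera coordinates). Camera axes: x right, y down, z forward; pixel columns grow to the right and rows downward; lengths in m; the calibration is good to about 2 mm. The wrist camera is an equidistant fisheye: a pixel r from the principal point sees the ray r / f radians off the axis. A picture is of the moment at which its call begins: read the wrist's pose just before it. get_calibration takes no time and is no camera call; for the wrist camera it gives the pose at the moment of the call.
- workorder.hand_in(): hands the job in, once; it reports no verdict.
The state is a dict: "time_s": time; "joint_positions": joint angles; "qvel": joint speeds; "tau": joint torques, N m; "position": TCP position; "tcp_rot": TCP orientation; "force": force on the tool from outside, world axes, zero at the start; "moment": the same for the moment, N m; "opening": opening from 0.0 (shut) to 1.0 (fully open).
Only numpy, scipy, OpenCV 4.12 (cv2) and the standard library are available. Lean on these libraries where they do the work, as an engineer would, in place of code of your own. Each camera call takes 0.05 s, during which the arm holds its last target. There are 200 camera calls.

## Working session

There is one attempt and no reset: what is moved stays moved. The work goes in short steps, Python scripts to look and compute and a tool call to move; the robot and the scene stay as the last step left them, time stands still between calls to the robot, and variables do not carry over. Pictures are saved under pics/ and viewed, on a budget of 10 in all, crops included, one or two more only if the job needs it, and the job is handed in when it is done.

Besides the shell and the picture viewer there is one more tool, called after "Request:" as name(argument=value, ...), one argument or row to a line, values as JSON. drive_tool: Moves the arm, as the interface text tells. Its arguments: {"type":"object","properties":{"commands":{"type":"array"}},"required":["commands"]}

```bash
mkdir -p pics; python3 - <<'E'
from rig import bot, imaging
import cv2,numpy as np
s=bot.read_state();print(s['time_s'],s['position'],s['tcp_rot'],s['opening'])
ims=[]
for n in("scene","top"):
    p,d=imaging.capture(n);np.savez(f"pics/{n}0.npz",p=p,d=d);c=imaging.get_calibration(n);print(n,c)
    cv2.imwrite(f"pics/{n}0.png",cv2.resize(p[:,:,::-1],(768,576)))
E
```

```text
0.0 [0.13963099 0.60848589 0.24355913] [[ 2.23881579e-01 -8.61336150e-04 -9.74615974e-01]
 [ 9.74613913e-01 -2.04053986e-03  2.23882909e-01]
 [-2.18158119e-03 -9.99997547e-01  3.82630909e-04]] 1.0014631686137643
scene {'mtx': array([[439.89753833,   0.        , 260.07675139],
       [  0.        , 439.89753833, 198.60331177],
       [  0.        ,   0.        ,   1.        ]]), 'world_to_cam': array([[ 0.86030719,  0.50976677,  0.00306093, -0.3795585 ],
       [ 0.28701115, -0.47939413, -0.82934062, -0.10961497],
       [-0.4213029 ,  0.71436622, -0.55873497,  1.56139486],
       [ 0.        ,  0.        ,  0.        ,  1.        ]])}
top {'mtx': array([[412.81509755,   0.        , 261.38418258],
       [  0.        , 412.81509755, 197.53898213],
       [  0.        ,   0.        ,   1.        ]]), 'world_to_cam': array([[-0.00492981, -0.99997535, -0.00500058, -0.03934336],
       [-0.99211047,  0.00551736, -0.12524528,  0.48532454],
       [ 0.12526978,  0.0043437 , -0.99211321,  1.03581276],
       [ 0.        ,  0.        ,  0.        ,  1.        ]])}
```

View pics/top0.png

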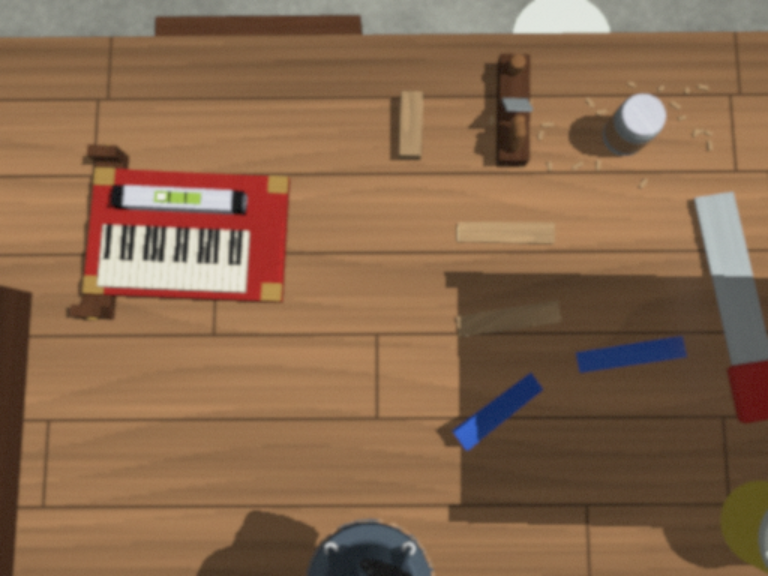

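View pics/scene0.png

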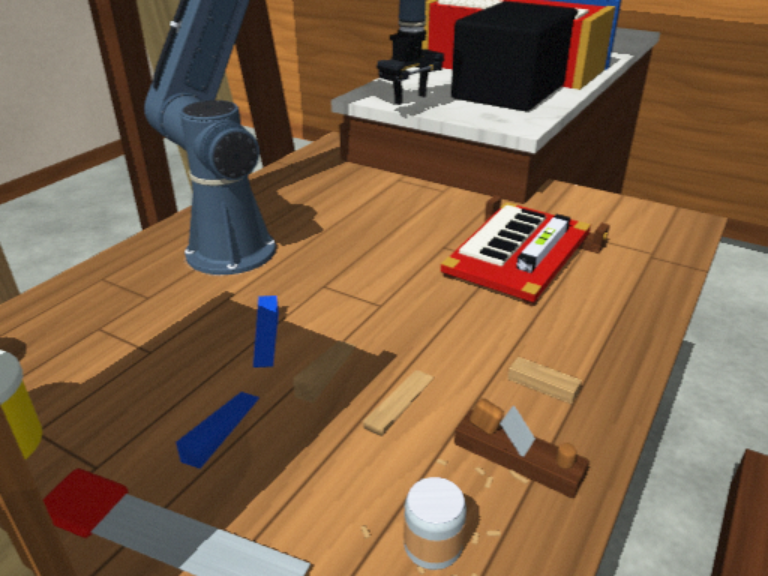

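```bash
cat > h.py <<'E'
import numpy as np,cv2
from rig import bot,imaging
def cloud(d,c):
    K=c['mtx'];v,u=np.mgrid[:d.shape[0],:d.shape[1]]
    P=np.stack([(u-K[0,2])/K[0,0]*d,(v-K[1,2])/K[1,1]*d,d],-1)
    M=c['world_to_cam'];return (P-M[:3,3])@M[:3,:3]
E
python3 - <<'E'
from h import *
z=np.load('pics/top0.npz');P=cloud(z['d'],imaging.get_calibration('top'))
H=P[...,2].copy();H[z['d']==0]=0
print('bench z',np.median(H))
for nm,(x,y) in dict(a=(411,124),b=(505,232),c=(510,318),blue1=(630,355),blue2=(498,412)).items():
    u,v=int(x/1.5),int(y/1.5);w=40
    m=np.zeros(H.shape,np.uint8);m[v-w:v+w,u-w:u+w]=(H[v-w:v+w,u-w:u+w]>0.006)
    n,l,st,_=cv2.connectedComponentsWithStats(m)
    k=l[v,u]
    if k==0: print(nm,'none',H[v,u]);continue
    q=P[l==k];c=q.mean(0);U=np.linalg.svd(q[:,:2]-c[:2],full_matrices=False)[2][0];t=(q[:,:2]-c[:2])@U
    A=np.polyfit(t,q[:,2],1)
    r=cv2.minAreaRect(q[:,:2].astype(np.float32))
    print(nm,len(q),c.round(3),'axis',U.round(3),'t',t.min().round(3),t.max().round(3),'z fit',A.round(3),'z95',np.percentile(q[:,2],[2,98]).round(3),r)
# frame
hsv=cv2.cvtColor(z['p'],cv2.COLOR_RGB2HSV)
m=((hsv[...,0]<8)|(hsv[...,0]>172))&(hsv[...,1]>180)&(hsv[...,2]>90);m[:,220:]=0
q=P[m&(H>.01)];print('frame',len(q),q.min(0),q.max(0),cv2.minAreaRect(q[:,:2].astype(np.float32)))
A=np.c_[q[:,:2],np.ones(len(q))];print(np.linalg.lstsq(A,q[:,2],rcond=None)[0])
u0,v0,u1,v1=260,130,400,260
im=z['p'][50:320,230:480,::-1];cv2.imwrite('pics/crop.png',cv2.convertScaleAbs(cv2.resize(im,None,fx=2.2,fy=2.2,interpolation=cv2.INTER_CUBIC),alpha=1.5))
E
```

```text
bench z 0.0011543635405291148
a 675 [ 0.794 -0.076  0.028] axis [-0.999  0.038] t -0.064 0.057 z fit [-0.029  0.028] z95 [0.014 0.033] ((0.7975121736526489, -0.07651621848344803), (0.03979866951704025, 0.12115668505430222), 87.78543090820312)
b 778 [ 0.602 -0.255  0.012] axis [-0.023 -1.   ] t -0.096 0.073 z fit [0.062 0.012] z95 [0.006 0.019] ((0.60190349817276, -0.24346131086349487), (0.1691397875547409, 0.03704775869846344), 88.77960968017578)
c 952 [ 0.447 -0.244  0.026] axis [-0.132  0.991] t -0.081 0.089 z fit [-0.228  0.026] z95 [0.007 0.045] ((0.4463716745376587, -0.24072688817977905), (0.037437647581100464, 0.1701296716928482), 7.795201778411865)
blue1 986 [ 0.385 -0.453  0.026] axis [-0.148  0.989] t -0.08 0.09 z fit [-0.232  0.026] z95 [0.007 0.045] ((0.385046124458313, -0.4480072259902954), (0.03737977519631386, 0.17033962905406952), 8.21779727935791)
blue2 975 [ 0.288 -0.216  0.025] axis [-0.57   0.822] t -0.09 0.078 z fit [0.216 0.025] z95 [0.007 0.044] ((0.2909606099128723, -0.22180268168449402), (0.03676121309399605, 0.1683535873889923), 35.276493072509766)
frame 3984 [0.47982531 0.14124956 0.02355767] [0.71053724 0.49464839 0.08112475] ((0.5949733257293701, 0.3183755874633789), (0.34875085949897766, 0.220376119017601), 87.4320297241211)
[0.00464374 0.04438359 0.02736291]
```

View pics/crop.png

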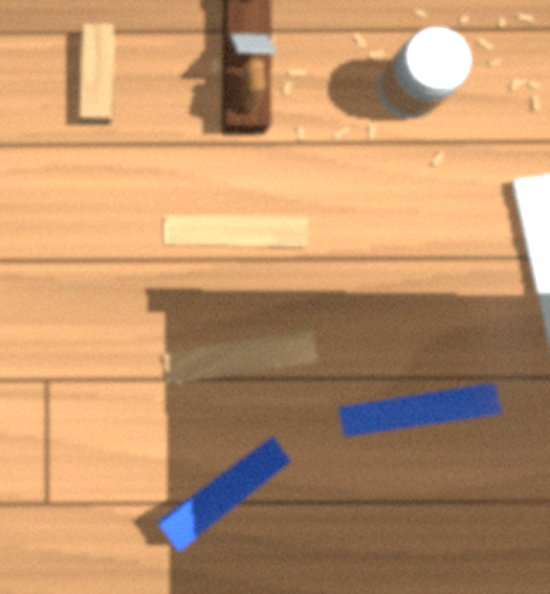

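The thick wedge is the pale one in the shadow at (0.446, -0.241): its top slopes 0.23, with the thin end toward +y. The pale one at (0.60, -0.245) is the thin wedge and stays where it is. I'm turning the tool to suit the wedge and measuring the lip.

```bash
python3 - <<'E'
from h import *
z=np.load('pics/top0.npz');P=cloud(z['d'],imaging.get_calibration('top'))
q=P.reshape(-1,3);q=q[(q[:,1]>.1)&(q[:,1]<.5)&(q[:,0]>.45)&(q[:,0]<.74)]
pl=0.00464*q[:,0]+.04438*q[:,1]+.02736
q=q[abs(q[:,2]-pl)<.012]
# lip edge & side edges by bins
L=[];A=[];B=[]
for x in np.arange(.50,.69,.01):
    s=q[abs(q[:,0]-x)<.005];L.append([x,s[:,1].min()])
for y in np.arange(.16,.22,.01):
    s=q[abs(q[:,1]-y)<.005];A.append([y,s[:,0].min()]);B.append([y,s[:,0].max()])
for n,a in(('lip',L),('lo',A),('hi',B)):
    a=np.array(a);f=np.polyfit(*a.T,1);print(n,f,np.abs(np.polyval(f,a[:,0])-a[:,1]).max())
print(np.round(B,4).tolist(), np.round(L,4).tolist())
E
```

```text
lip [-0.04089665  0.16767121] 0.0010106270369581172
lo [0.04612205 0.47114171] 0.0006047392336389068
hi [0.00653156 0.69796051] 0.0001387643462436028
[[0.16, 0.699], [0.17, 0.6989], [0.18, 0.6993], [0.19, 0.6992], [0.2, 0.6994], [0.21, 0.6992]] [[0.5, 0.1472], [0.51, 0.1467], [0.52, 0.1467], [0.53, 0.1462], [0.54, 0.1454], [0.55, 0.1451], [0.56, 0.1448], [0.57, 0.1445], [0.58, 0.1436], [0.59, 0.1435], [0.6, 0.1427], [0.61, 0.1437], [0.62, 0.1421], [0.63, 0.1414], [0.64, 0.1413], [0.65, 0.1415], [0.66, 0.1411], [0.67, 0.1403], [0.68, 0.1395]]
```

Request:
drive_tool(
  commands=[
    {"wy":0.11},
    {"wy":0.11},
    {"wy":0.11},
    {"wy":0.11},
    {"wy":0.11},
    {"wy":0.11},
    {"wy":0.11},
  ],
)

```text
schema error: expected keys dx, dy, dz, wx, wy, wz, grip
```

Request:
drive_tool(
  commands=[
    {"dx":0,"dy":0,"dz":0,"wx":0,"wy":0.11,"wz":0,"grip":87},
    {"dx":0,"dy":0,"dz":0,"wx":0,"wy":0.11,"wz":0,"grip":87},
    {"dx":0,"dy":0,"dz":0,"wx":0,"wy":0.11,"wz":0,"grip":87},
    {"dx":0,"dy":0,"dz":0,"wx":0,"wy":0.11,"wz":0,"grip":87},
    {"dx":0,"dy":0,"dz":0,"wx":0,"wy":0.11,"wz":0,"grip":87},
    {"dx":0,"dy":0,"dz":0,"wx":0,"wy":0.11,"wz":0,"grip":87},
    {"dx":0,"dy":0,"dz":0,"wx":0,"wy":0.11,"wz":0,"grip":87},
  ],
)

```text
time_s: 0.98
position: [0.1397, 0.6087, 0.244]
tcp_rot: [[0.992, -0.001, -0.129], [0.129, -0.001, 0.992], [-0.001, -1.0, -0.001]]
force: [-0.0, -0.1, -0.7]
opening: 1.001
```

Request:
drive_tool(
  commands=[
    {"dx":0.61,"dy":0,"dz":-1,"wx":0,"wy":0,"wz":0,"grip":87},
    {"dx":0.61,"dy":0,"dz":-1,"wx":0,"wy":0,"wz":0,"grip":87},
    {"dx":0.61,"dy":0,"dz":-1,"wx":0,"wy":0,"wz":0,"grip":87},
    {"dx":0.61,"dy":0,"dz":-1,"wx":0,"wy":0,"wz":0,"grip":87},
    {"dx":0.61,"dy":0,"dz":-1,"wx":0,"wy":0,"wz":0,"grip":87},
    {"dx":0.61,"dy":0,"dz":-1,"wx":0,"wy":0,"wz":0,"grip":87},
    {"dx":0.61,"dy":0,"dz":-1,"wx":0,"wy":0,"wz":0,"grip":87},
    {"dx":0.61,"dy":0,"dz":-1,"wx":0,"wy":0,"wz":0,"grip":87},
  ],
)

```text
time_s: 1.98
position: [0.3772, 0.3171, 0.2443]
tcp_rot: [[0.991, -0.0, -0.135], [0.135, -0.0, 0.991], [-0.0, -1.0, -0.0]]
force: [0.5, 0.4, -0.3]
opening: 1.002
```

Request:
drive_tool(
  commands=[
    {"dx":0,"dy":0,"dz":-1,"wx":0,"wy":0,"wz":0,"grip":87},
    {"dx":0,"dy":0,"dz":-1,"wx":0,"wy":0,"wz":0,"grip":87},
    {"dx":0,"dy":0,"dz":-1,"wx":0,"wy":0,"wz":0,"grip":87},
    {"dx":0,"dy":0,"dz":-1,"wx":0,"wy":0,"wz":0,"grip":87},
    {"dx":0,"dy":0,"dz":-1,"wx":0,"wy":0,"wz":0,"grip":87},
    {"dx":0,"dy":0,"dz":-1,"wx":0,"wy":0,"wz":0,"grip":87},
    {"dx":0,"dy":0,"dz":-1,"wx":0,"wy":0,"wz":0,"grip":87},
    {"dx":0,"dy":0,"dz":-1,"wx":0,"wy":0,"wz":0,"grip":87},
  ],
)

```text
time_s: 2.98
position: [0.4196, 0.0001, 0.2444]
tcp_rot: [[0.991, -0.0, -0.135], [0.135, 0.0, 0.991], [-0.0, -1.0, 0.0]]
force: [-0.3, 0.2, 0.3]
opening: 0.997
```

Request:
drive_tool(
  commands=[
    {"dx":-0.02,"dy":0.4,"dz":-0.96,"wx":0,"wy":0,"wz":0,"grip":87},
    {"dx":-0.02,"dy":0.4,"dz":-0.96,"wx":0,"wy":0,"wz":0,"grip":87},
    {"dx":-0.02,"dy":0.4,"dz":-0.96,"wx":0,"wy":0,"wz":0,"grip":87},
    {"dx":-0.02,"dy":0.4,"dz":-0.96,"wx":0,"wy":0,"wz":0,"grip":87},
    {"dx":-0.02,"dy":0.4,"dz":-0.96,"wx":0,"wy":0,"wz":0,"grip":87},
    {"dx":-0.02,"dy":0.4,"dz":-0.96,"wx":0,"wy":0,"wz":0,"grip":87},
    {"dx":-0.02,"dy":0.4,"dz":-0.96,"wx":0,"wy":0,"wz":0,"grip":87},
    {"dx":-0.02,"dy":0.4,"dz":-0.96,"wx":0,"wy":0,"wz":0,"grip":87},
  ],
)

```text
time_s: 3.98
position: [0.4548, -0.3051, 0.1157]
tcp_rot: [[0.991, -0.0, -0.135], [0.135, 0.001, 0.991], [-0.0, -1.0, 0.001]]
force: [-0.5, -0.4, 0.2]
opening: 0.999
```

```bash
python3 - <<'E'
from h import *
c=imaging.get_calibration('wrist');p,d=imaging.capture('wrist')
print(bot.read_state()['position']);print(c['mtx'],c['world_to_cam'])
# project expected wedge corners into fisheye
m=np.array([.4464,-.2407]);a=np.array([-.134,.991]);b=np.array([.991,.134])
im=p[:,:,::-1].copy()
for t,s,z in[(-.085,.018,.044),(-.085,-.018,.044),(.085,.018,.004),(.085,-.018,.004)]:
    X=c['world_to_cam']@np.r_[m+t*a+s*b,z,1];th=np.arctan2(np.hypot(X[0],X[1]),X[2]);n=X[:2]/np.hypot(X[0],X[1])
    u=c['mtx'][:2,2]+c['mtx'][0,0]*th*n;cv2.circle(im,tuple(int(i) for i in u.round()),3,(0,0,255),1);print(u)
cv2.imwrite('pics/w1.png',cv2.convertScaleAbs(cv2.resize(im,(768,576)),alpha=1.4))
E
```

```text
[ 0.45595995 -0.31056948  0.11427144]
[[297.31863964   0.         261.13428102]
 [  0.         297.31863964 189.53183166]
 [  0.           0.           1.        ]] [[ 0.9906456   0.13645314 -0.00135542 -0.41066229]
 [ 0.13131638 -0.95055749  0.28141866 -0.34709922]
 [ 0.03711206 -0.27896415 -0.95958413  0.16604357]
 [ 0.          0.          0.          1.        ]]
[282.0757053  233.22576926]
[236.25720262 233.0674826 ]
[281.32512957  22.41451837]
[238.38709187  22.39768273]
```

View pics/w1.png

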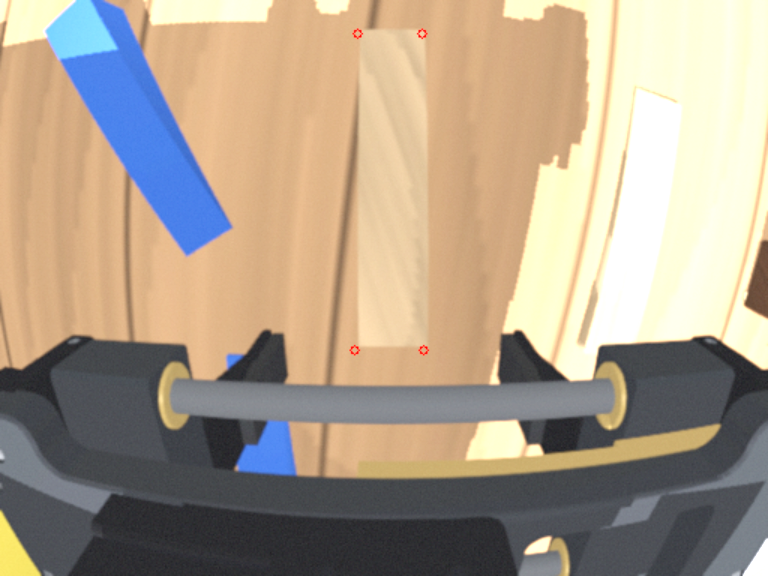

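The wrist view shows the predicted corners on the wedge within 2 px: thick end at row 348, thin end at row 30. Next I descend and grip.

Request:
drive_tool(
  commands=[
    {"dx":0.03,"dy":0.4,"dz":0.1,"wx":0,"wy":0,"wz":0,"grip":87},
    {"dx":0,"dy":0.4,"dz":0,"wx":0,"wy":0,"wz":0,"grip":87},
    {"dx":0,"dy":0.4,"dz":0,"wx":0,"wy":0,"wz":0,"grip":87},
    {"dx":0,"dy":0.4,"dz":0,"wx":0,"wy":0,"wz":0,"grip":87},
    {"dx":0,"dy":0.4,"dz":0,"wx":0,"wy":0,"wz":0,"grip":87},
    {"dx":0,"dy":0.17,"dz":0,"wx":0,"wy":0,"wz":0,"grip":87},
    {"dx":0,"dy":0,"dz":0,"wx":0,"wy":0,"wz":0,"grip":20},
    {"dx":0,"dy":0,"dz":0,"wx":0,"wy":0,"wz":0,"grip":20},
  ],
)

```text
time_s: 5.03
position: [0.4558, -0.3, 0.0301]
tcp_rot: [[0.991, 0.001, -0.135], [0.135, -0.001, 0.991], [0.001, -1.0, -0.001]]
force: [-0.8, 0.4, -0.1]
opening: 0.855
```

Request:
drive_tool(
  commands=[
    {"dx":0,"dy":0,"dz":0,"wx":0,"wy":0,"wz":0,"grip":20},
    {"dx":0,"dy":0,"dz":0,"wx":0,"wy":0,"wz":0,"grip":20},
    {"dx":0,"dy":0,"dz":0,"wx":0,"wy":0,"wz":0,"grip":20},
    {"dx":0,"dy":0,"dz":0,"wx":0,"wy":0,"wz":0,"grip":20},
  ],
)

```text
time_s: 5.52
position: [0.4555, -0.2998, 0.0299]
tcp_rot: [[0.991, -0.0, -0.135], [0.135, -0.0, 0.991], [-0.0, -1.0, -0.0]]
force: [0.7, -0.4, 0.3]
opening: 0.409
```

Request:
drive_tool(
  commands=[
    {"dx":0,"dy":-0.4,"dz":0,"wx":0,"wy":0,"wz":0,"grip":20},
    {"dx":0,"dy":-0.4,"dz":0,"wx":0,"wy":0,"wz":0,"grip":20},
    {"dx":0,"dy":0,"dz":0,"wx":0,"wy":0.056,"wz":0,"grip":20},
    {"dx":0,"dy":0,"dz":0,"wx":0,"wy":0.056,"wz":0,"grip":20},
    {"dx":0,"dy":0,"dz":0,"wx":0,"wy":0,"wz":0,"grip":20},
  ],
)

```text
time_s: 6.15
position: [0.4559, -0.3001, 0.0629]
tcp_rot: [[0.999, 0.001, 0.039], [-0.039, -0.001, 0.999], [0.001, -1.0, -0.001]]
force: [-1.4, -0.4, -1.5]
opening: 0.41
```

Request:
drive_tool(
  commands=[
    {"dx":0.36,"dy":0,"dz":0.9,"wx":0,"wy":0,"wz":0,"grip":20},
    {"dx":0.36,"dy":0,"dz":0.9,"wx":0,"wy":0,"wz":0,"grip":20},
    {"dx":0.36,"dy":0,"dz":0.9,"wx":0,"wy":0,"wz":0,"grip":20},
    {"dx":0.36,"dy":0,"dz":0.9,"wx":0,"wy":0,"wz":0,"grip":20},
    {"dx":0.36,"dy":0,"dz":0.9,"wx":0,"wy":0,"wz":0,"grip":20},
    {"dx":0.36,"dy":0,"dz":0.9,"wx":0,"wy":0,"wz":0,"grip":20},
    {"dx":0.36,"dy":0,"dz":0.7,"wx":0,"wy":0,"wz":0,"grip":20},
    {"dx":0.36,"dy":0,"dz":0.4,"wx":0,"wy":0,"wz":0,"grip":20},
  ],
)

```text
time_s: 7.15
position: [0.5816, -0.0432, 0.0622]
tcp_rot: [[0.999, -0.0, 0.038], [-0.038, -0.0, 0.999], [-0.0, -1.0, -0.0]]
force: [1.3, -0.4, -0.6]
opening: 0.409
```

```bash
python3 - <<'E'
from h import *
s=bot.read_state();print(s['position'],s['tcp_rot'],s['force'],s['opening'])
p,d=imaging.capture('wrist')
q,d2=imaging.capture('scene')
cv2.imwrite('pics/w2.png',np.hstack([cv2.resize(p[:,:,::-1],(448,336)),cv2.resize(q[90:240,200:400,::-1],(352,264)) if 0 else cv2.copyMakeBorder(cv2.resize(q[90:240,200:420,::-1],(352,240)),0,96,0,0,0)]))
print(bot.read_state()['position'])
E
```

```text
[ 0.58158776 -0.04316554  0.06222298] [[ 9.99293645e-01 -9.13373734e-05  3.75792984e-02]
 [-3.75793056e-02 -7.79391536e-05  9.99293645e-01]
 [-8.83439581e-05 -9.99999993e-01 -8.13164959e-05]] [ 1.27985853 -0.44053355 -0.59406852] 0.4094016150508063
[ 0.58335115 -0.04366701  0.06232554]
```

View pics/w2.png

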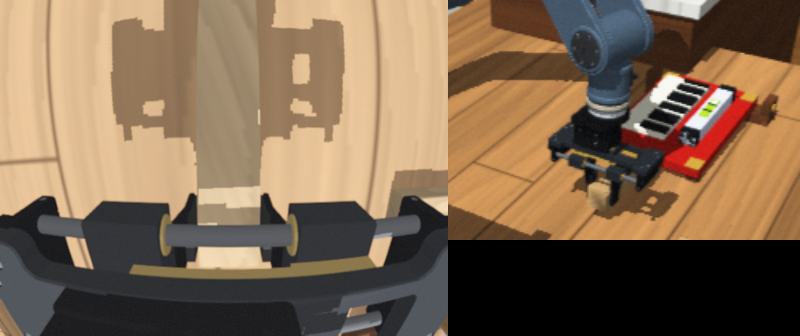

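Request:
drive_tool(
  commands=[
    {"dx":-0.07,"dy":0.3,"dz":0,"wx":0,"wy":0,"wz":0,"grip":20},
    {"dx":0,"dy":0.3,"dz":0,"wx":0,"wy":0,"wz":0,"grip":20},
    {"dx":0,"dy":0.1,"dz":0,"wx":0,"wy":0,"wz":0,"grip":20},
    {"dx":0,"dy":0.1,"dz":0,"wx":0,"wy":0,"wz":0,"grip":20},
    {"dx":0,"dy":0,"dz":0,"wx":0,"wy":0,"wz":0,"grip":20},
  ],
)

```text
time_s: 7.88
position: [0.5783, -0.045, 0.0299]
tcp_rot: [[0.999, -0.0, 0.041], [-0.041, -0.0, 0.999], [-0.0, -1.0, -0.0]]
force: [-0.6, -1.1, -0.9]
opening: 0.413
```

Request:
drive_tool(
  commands=[
    {"dx":0,"dy":0,"dz":0.3,"wx":0,"wy":0,"wz":0,"grip":20},
    {"dx":0,"dy":0,"dz":0.3,"wx":0,"wy":0,"wz":0,"grip":20},
    {"dx":0,"dy":0,"dz":0.3,"wx":0,"wy":0,"wz":0,"grip":20},
    {"dx":0,"dy":0,"dz":0.3,"wx":0,"wy":0,"wz":0,"grip":20},
    {"dx":0,"dy":0,"dz":0.3,"wx":0,"wy":0,"wz":0,"grip":20},
    {"dx":0,"dy":0,"dz":0,"wx":0,"wy":0,"wz":0,"grip":20},
  ],
)

```text
time_s: 8.62
position: [0.5808, 0.0172, 0.0299]
tcp_rot: [[0.999, 0.0, 0.04], [-0.04, 0.001, 0.999], [0.0, -1.0, 0.001]]
force: [-0.5, 2.7, 2.1]
opening: 0.413
```

Request:
drive_tool(
  commands=[
    {"dx":0,"dy":0,"dz":0.25,"wx":0,"wy":0,"wz":0,"grip":20},
    {"dx":0,"dy":0,"dz":0.25,"wx":0,"wy":0,"wz":0,"grip":20},
    {"dx":0,"dy":0,"dz":0.25,"wx":0,"wy":0,"wz":0,"grip":20},
    {"dx":0,"dy":0,"dz":0.25,"wx":0,"wy":0,"wz":0,"grip":20},
    {"dx":0,"dy":0,"dz":0,"wx":0,"wy":0,"wz":0,"grip":20},
  ],
)

```text
time_s: 9.25
position: [0.5826, 0.0558, 0.0299]
tcp_rot: [[0.999, 0.0, 0.04], [-0.04, -0.0, 0.999], [0.0, -1.0, -0.0]]
force: [0.2, -2.4, 3.2]
opening: 0.413
```

Request:
drive_tool(
  commands=[
    {"dx":0,"dy":0,"dz":0.2,"wx":0,"wy":0,"wz":0,"grip":20},
    {"dx":0,"dy":0,"dz":0.2,"wx":0,"wy":0,"wz":0,"grip":20},
    {"dx":0,"dy":0,"dz":0.2,"wx":0,"wy":0,"wz":0,"grip":20},
    {"dx":0,"dy":0,"dz":0.2,"wx":0,"wy":0,"wz":0,"grip":20},
    {"dx":0,"dy":0,"dz":0,"wx":0,"wy":0,"wz":0,"grip":20},
  ],
)

```text
time_s: 9.88
position: [0.5838, 0.0871, 0.0299]
tcp_rot: [[0.999, 0.0, 0.04], [-0.04, -0.001, 0.999], [0.0, -1.0, -0.001]]
force: [-0.1, -3.7, 3.5]
opening: 0.412
```

```bash
python3 - <<'E'
from h import *
s=bot.read_state();print(s['time_s'],s['position'],s['force'],s['opening'])
p,d=imaging.capture('top');q,d2=imaging.capture('scene')
P=cloud(d,imaging.get_calibration('top'))
hsv=cv2.cvtColor(p,cv2.COLOR_RGB2HSV)
m=((hsv[...,0]<8)|(hsv[...,0]>172))&(hsv[...,1]>180)&(hsv[...,2]>90);m[:,220:]=0
r=P[m&(P[...,2]>.01)];A=np.c_[r[:,:2],np.ones(len(r))];print(np.linalg.lstsq(A,r[:,2],rcond=None)[0])
a=cv2.resize(p[110:150,60:180,::-1],(780,260),interpolation=cv2.INTER_CUBIC);b=cv2.resize(q[120:210,280:415,::-1],(480,320),interpolation=cv2.INTER_CUBIC)
o=np.zeros((580,780,3),np.uint8);o[:260]=a;o[260:,:480]=b;cv2.imwrite('pics/l3.png',o)
E
```

```text
9.875 [0.58382243 0.0870736  0.02989343] [-0.0922824  -3.70825473  3.46016256] 0.41185102055792533
[-2.38842893  0.02012295  1.6965494 ]
```

View pics/l3.png

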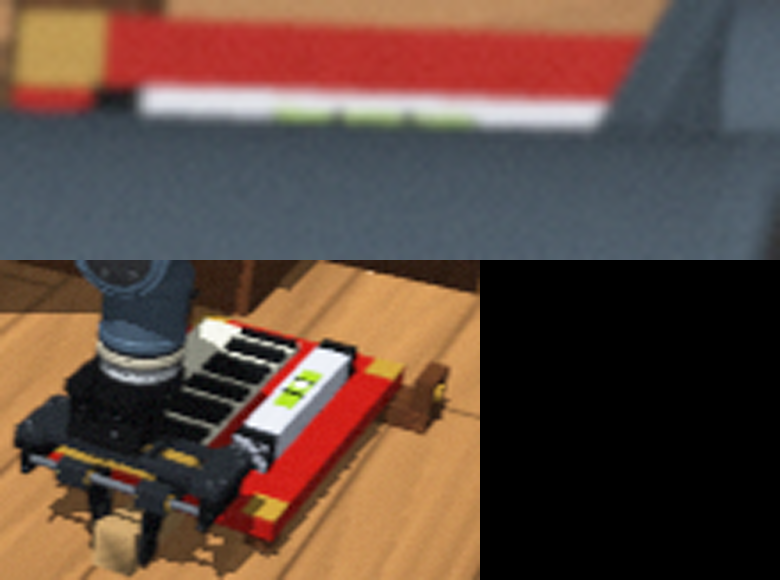

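The bubble is nearly between the lines, about 8 mm on the pivot side by the model. I'll push the remaining 17 mm or so and measure.

Request:
drive_tool(
  commands=[
    {"dx":0,"dy":0,"dz":0.15,"wx":0,"wy":0,"wz":0,"grip":20},
    {"dx":0,"dy":0,"dz":0.15,"wx":0,"wy":0,"wz":0,"grip":20},
    {"dx":0,"dy":0,"dz":0.12,"wx":0,"wy":0,"wz":0,"grip":20},
    {"dx":0,"dy":0,"dz":0,"wx":0,"wy":0,"wz":0,"grip":20},
    {"dx":0,"dy":0,"dz":0,"wx":0,"wy":0,"wz":0,"grip":20},
  ],
)

```text
time_s: 10.6
position: [0.5844, 0.1035, 0.0299]
tcp_rot: [[0.999, -0.0, 0.04], [-0.04, -0.001, 0.999], [-0.0, -1.0, -0.001]]
force: [0.1, -6.7, 3.0]
opening: 0.412
```

```bash
python3 - <<'E'
from h import *
s=bot.read_state();print(s['time_s'],s['position'],s['force'],s['opening'])
q=np.mean([imaging.capture('scene')[0].astype(float) for _ in range(3)],0).astype(np.uint8)
np.save('pics/q4.npy',q);c=imaging.get_calibration('scene')
# rectify level top plane: z~.078, stand axes
o=np.array([.588,.1435]);ux=np.array([.042,.999]);uy=np.array([-.999,.042])
def pr(X,Y,z):
    v=c['world_to_cam'][:3]@np.r_[o+X*ux+Y*uy,z,1];v=c['mtx']@v;return v[:2]/v[2]
src=np.float32([pr(.1,-.1,.078),pr(.3,-.1,.078),pr(.3,-.02,.078),pr(.1,-.02,.078)])
H=cv2.getPerspectiveTransform(src,np.float32([[0,0],[800,0],[800,320],[0,320]]))
cv2.imwrite('pics/r4.png',cv2.warpPerspective(q[:,:,::-1],H,(800,320),flags=cv2.INTER_CUBIC))
E
```

```text
10.6 [0.58435497 0.10352043 0.02987308] [ 0.08674785 -6.72811568  2.98633918] 0.41192930350759305
```

View pics/r4.png

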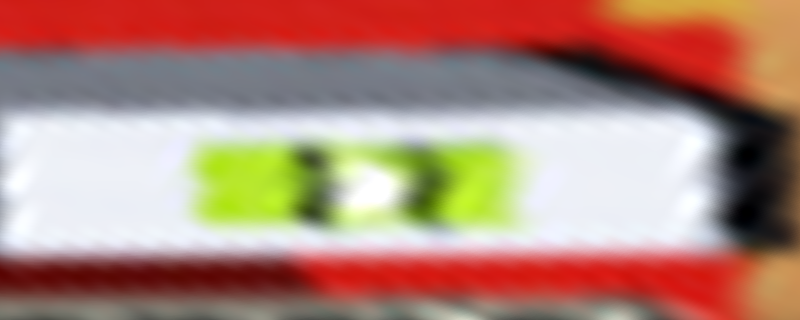

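The bubble sits midway between the lines: lines at columns 315 and 425, bubble about 340–402. Releasing and withdrawing upward.

Request:
drive_tool(
  commands=[
    {"dx":0,"dy":0,"dz":0,"wx":0,"wy":0,"wz":0,"grip":60},
    {"dx":0,"dy":0,"dz":0,"wx":0,"wy":0,"wz":0,"grip":60},
    {"dx":0,"dy":0,"dz":0,"wx":0,"wy":0,"wz":0,"grip":60},
    {"dx":0,"dy":0,"dz":0,"wx":0,"wy":0,"wz":0,"grip":60},
    {"dx":0,"dy":-0.4,"dz":0,"wx":0,"wy":0,"wz":0,"grip":60},
    {"dx":0,"dy":-0.8,"dz":0,"wx":0,"wy":0,"wz":0,"grip":60},
    {"dx":0,"dy":-0.8,"dz":0,"wx":0,"wy":0,"wz":0,"grip":60},
    {"dx":0,"dy":-0.8,"dz":0,"wx":0,"wy":0,"wz":0,"grip":60},
  ],
)

```text
time_s: 11.75
position: [0.5845, 0.1042, 0.1439]
tcp_rot: [[0.999, 0.001, 0.041], [-0.041, 0.0, 0.999], [0.001, -1.0, 0.0]]
force: [-0.5, -0.2, 0.3]
opening: 0.691
```

Request:
drive_tool(
  commands=[
    {"dx":0,"dy":-0.5,"dz":-1,"wx":0,"wy":0,"wz":0,"grip":60},
    {"dx":0,"dy":-0.5,"dz":-1,"wx":0,"wy":0,"wz":0,"grip":60},
    {"dx":0,"dy":0,"dz":-1,"wx":0,"wy":0,"wz":0,"grip":60},
    {"dx":0,"dy":0,"dz":-1,"wx":0,"wy":0,"wz":0,"grip":60},
    {"dx":0,"dy":0,"dz":-1,"wx":0,"wy":0,"wz":0,"grip":60},
    {"dx":0,"dy":0,"dz":-1,"wx":0,"wy":0,"wz":0,"grip":60},
    {"dx":0,"dy":0,"dz":0,"wx":0,"wy":0,"wz":0,"grip":60},
    {"dx":0,"dy":0,"dz":0,"wx":0,"wy":0,"wz":0,"grip":60},
  ],
)

```text
time_s: 12.75
position: [0.5744, -0.1352, 0.1824]
tcp_rot: [[0.999, 0.0, 0.041], [-0.041, 0.001, 0.999], [0.0, -1.0, 0.001]]
force: [-1.2, 0.4, -0.1]
opening: 0.69
```

```bash
python3 - <<'E'
from h import *
s=bot.read_state();print(s['time_s'],s['position'],s['force'],s['opening'])
q=np.mean([imaging.capture('scene')[0].astype(float) for _ in range(2)],0).astype(np.uint8)
t,d=imaging.capture('top')
c=imaging.get_calibration('scene');o=np.array([.588,.1435]);ux=np.array([.042,.999]);uy=np.array([-.999,.042])
def pr(X,Y,z):
    v=c['world_to_cam'][:3]@np.r_[o+X*ux+Y*uy,z,1];v=c['mtx']@v;return v[:2]/v[2]
src=np.float32([pr(.1,-.1,.078),pr(.3,-.1,.078),pr(.3,-.02,.078),pr(.1,-.02,.078)])
H=cv2.getPerspectiveTransform(src,np.float32([[0,0],[800,0],[800,320],[0,320]]))
r=cv2.warpPerspective(q[:,:,::-1],H,(800,320),flags=cv2.INTER_CUBIC)[80:280]
a=cv2.resize(t[100:215,40:270,::-1],(800,400),interpolation=cv2.INTER_CUBIC)
cv2.imwrite('pics/r5.png',np.vstack([r,a]))
P=cloud(d,imaging.get_calibration('top'));m=(P[...,1]<.135)&(P[...,1]>.02)&(abs(P[...,0]-.588)<.06)&(P[...,2]>.01)
w=P[m];print('wedge',w.min(0),w.max(0),w.mean(0),np.polyfit(w[:,1],w[:,2],1))
E
```

```text
12.75 [ 0.57440191 -0.13515968  0.18235687] [-1.1810124   0.36535141 -0.08191452] 0.689627064004966
wedge [0.56616719 0.07823593 0.01015267] [0.60369512 0.13445654 0.0483198 ] [0.58304078 0.10471981 0.0361584 ] [-0.09866296  0.04649036]
```

View pics/r5.png

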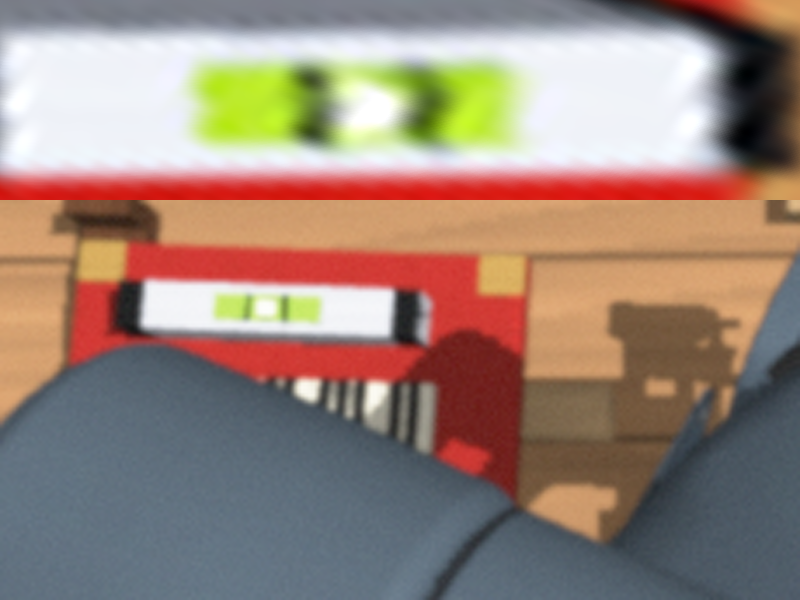

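In both views the bubble is centred between the lines after release. The wedge stands clear of the gripper with its thick end at y = 0.078, as expected.

```bash
python3 -c "
from rig import workorder;print(workorder.hand_in())"
```

```text
the job is handed in; nothing more can be done
None
```

The thick wedge is in under the middle of the low end, the bubble rests between the two lines, and the job is handed in at about 13 s of the 48 s.

I gripped the wedge near its thick end and lifted it over to the keyboard. I then pushed its thin end in flat along the bench, between the feet, until the bubble was centred, released it and withdrew.

**Last checks, after release:**
- **Bubble:** centred between the two lines to within about 1–2 mm, in both the scene and top views.
- **Wedge:** its thick end is at y = 0.078, which puts its middle about 20 mm past the lip against the 21 mm expected. It is within about 1–2 mm of the lip's centre line.
- **Forces:** the readings I took while pushing stayed under about 8 N.

**Not fully checked:**
- **Flatness:** I did not measure it directly. I set the wedge down at the height where I gripped it. A depth fit to the wedge top gave less slope than the wedge has, but it included stray points near the frame and partly hidden ones.
- **Thin wedge:** I did not look at it again at the end. The thick wedge and the gripper were about 30 mm off the bench where they passed it, against its 16 mm height.

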